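# Release a ratchet hold-down and lower it onto the shaft

### The job

On the measuring table two ratchet hold-downs stand with their arms up; only one has a steel shaft lying in its V-block. On that one, press the thumb pad of the pawl down to its stop so the pawl clears the teeth, then push the arm down until its rubber foot rests on the shaft, and move clear. Only press and push: lift or carry nothing, and leave the shaft in its V-block, the empty hold-down and everything else on the table as they are.

Things in the scene. Friction and masses are not known exactly. Their poses are not given: they have to be found in the camera images.
- fixture: the hold-down with the shaft, fixed: base plate 195 x 90 x 12 mm. Origin on the table under its middle; +x runs from the crossbar end to the pawl end, y along the arm's hinge, z up. In it: arm hinge at x 16, z 80 mm; pawl pivot at x 66, z 120; shaft axis at x -64, z 49; steel cheek plates at y +-17, up to 130 high at x 57 to 75
- hold_arm (a joint): angle (rad) of its hold-down arm: about 0.8 at the start (raised), 0 when level with its rubber foot resting on the shaft. Stiff hinge: it stays where it is left; with the pawl free it is pushed down with about 2 to 5 N at the crossbar. With the pawl in, the teeth stop it going below about 0.75
- hinge_point (a point): point on the arm's hinge axis, in the middle of the arm's width
- crossbar (a point): centre of the steel crossbar at the arm's free end: a round bar 14 mm in diameter, 74 mm long, parallel to the hinge and 125 mm from it; the place to push. The arm is a flat bar 22 mm wide, 12 mm thick; the crossbar is at z = 80 mm when the arm is level
- pawl (a joint): angle (rad) of its pawl: 0 = hooked into the ratchet teeth (start), clear of the teeth from about 0.25, 0.45 = stop, thumb pad fully down. It has a stiff pivot with no spring and stays where it is left; pressing the pad takes about 3 N
- thumb_pad (a point): centre of the upper face of its pawl's thumb pad, a ribbed steel plate 30 x 30 mm, 42 mm beyond the pawl pivot, away from the arm. About 139 mm above the table at the start, sloping 0.3 rad (outer edge higher); pressed to the stop it sinks about 20 mm and moves about 4 mm outwards (fixture +x)
- seat (a point): fixed point on the hold-down: where the axis of the shaft lies, centred in the V-block
- shaft_center (a point): centre of the loose steel shaft (30 mm diameter, 104 mm long with its stepped ends, 0.45 kg) lying in the V-block, parallel to the arm's hinge
- spare_fixture: the other hold-down, identical but with an empty V-block; not to be used; origin and axes as for the first
- spare_hold_arm (a joint): angle of the empty hold-down's arm, to stay raised (about 0.8)
- spare_pawl (a joint): angle of the empty hold-down's pawl, to stay at 0
- ring_gauge: bystander: steel ring, 48 mm outside diameter, 18 mm high; origin at the centre of its underside
- plug_gauge: bystander: upright steel plug, 32 mm diameter foot, 68 mm high; origin at the centre of its underside
- gauge_block: bystander: steel block 35 x 50 x 30 mm; origin at the centre of its underside
- caliper: bystander: caliper lying flat, 200 mm long, 10 mm high; origin at the middle of its beam, on the table
- screwdriver: bystander: screwdriver 180 mm long, lying flat; origin near its middle, on the table
- cleaner: bystander: white bottle, 56 mm diameter, 140 mm high; origin at the centre of its underside
- bushing: bystander: upright brass bushing, 38 mm diameter, 35 mm high; origin at the centre of its underside
Mind the look-alikes: they are no part of the job. What is shaped like the fixture but red is not meant. Leave any blue look-alike of the part that bears shaft_center alone.

How it is judged:
On the way, in this order (a step that is already met when the one before it is completed fails the run):
1. the pawl beside the shaft is pressed free while its arm is still up (value of joint pawl above 0.3 rad and value of joint hold_arm above 0.65 rad), for 0.1 s.
2. the arm is pushed down onto the shaft (value of joint hold_arm below 0.035 rad and value of joint pawl above 0.25 rad), for 0.2 s.
At the end, for the whole second after the job is handed in: The arm over the shaft is down within 0.035 rad (about 3 mm at its foot) of resting on it and still, its pawl is clear of the teeth (above 0.25 rad), the shaft lies in the V-block within 20 mm of its seat, and the empty hold-down is unchanged (arm above 0.65 rad, pawl below 0.1 rad) (all of step 2 and value of joint hold_arm above -0.05 rad and velocity of joint hold_arm between -0.05 and 0.05 rad/s and distance between shaft_center and seat below 0.02 m and z of shaft_center in the frame of fixture between 0.042 and 0.056 m and value of joint spare_hold_arm between 0.65 and 1 rad and value of joint spare_pawl below 0.1 rad); the robot touches nothing.
It fails at once if the shaft is lifted or shifted by more than 15 mm (distance of shaft_center from where it was at the start of the episode above 0.015 m or height (world z) of shaft_center above 0.06 m).
It fails at once if the arm is lifted above its start (over 1.0 rad) (value of joint hold_arm above 1 rad).
It fails at once if the arm is forced down past the engaged pawl (value of joint hold_arm below 0.62 rad and value of joint pawl below 0.12 rad).
It fails at once if the empty hold-down is worked (not (value of joint spare_hold_arm between 0.65 and 1 rad and value of joint spare_pawl below 0.1 rad)).
It fails at once if a bystander is shifted by more than 30 mm (distance of any of ring_gauge, plug_gauge, gauge_block, caliper, screwdriver, cleaner, bushing from where it was at the start of the episode above 0.03 m).
It also fails if it takes over 43 s, if anything falls off the work surface, if the arm or the gripper's body presses on something with over 40 N, if the wrist force passes 120 N, or if a joint passes its speed limit or range.

### The arm

A 6-joint arm with a two-finger parallel gripper is mounted at the origin on the work surface. World frame = base frame: x ahead of the robot, y to its left, z up, the work surface at z = 0. Lengths are in m, angles in rad, forces in N, time in s.
With the tool pointing down it reaches from about 0.25 to 0.725 m from the base axis. Payload 4 kg.
Tool frame: the origin (TCP) lies midway between the tips of the shut fingers; the grasp point (between the pads) lies r.pinch_z behind it (r.pinch_z is the distance from the TCP to the grasp point, in m); z points along the fingers, y is the line along which they close (so a half turn about z gives the same grasp; the last joint's range is limited). The gripper opens to 85 mm and grips with 20 to 120 N. Pads are 22 mm wide; open, the fingers measure 114 mm over their backs; the gripper's body (76 mm by 85 mm) begins 54 mm behind the grasp point. The pads swing forward as they close: fully open they stand 13 mm farther back than shut.
Start: joints at [-1.17, 0.241, 0.005, 1.335, 0, 1.571], TCP at [0.195, -0.46, 0.231] pointing down, gripper open.
Joint ranges: [-2.72, 2.72], [-1.05, 1.87], [-1.09, 1.28], [-1.99, 2.15], [-1.42, 1.44], [-3.14, 3.14]. Speed limits (rad/s): [2.79, 2.79, 3.14, 3.14, 3.14, 3.14].

### API

Orientations are given as a unit quaternion [x, y, z, w].
In Python, from bench import r gives the robot as it stands. The module is installed in compiled form; this text tells all that it offers. Calls block until the motion is done:
- r.move_to(position, orientation): joint-space move of the TCP to a pose.
- r.move_straight(position, v=0.15, rot=None, f_stop=None): straight line of the TCP; rot=None keeps the orientation; v is the mean speed in m/s. With f_stop (N) it stops when the force on the tool has changed by that much, and returns True; else False.
- r.movej(angles): joint-space move.
- r.command_gripper(opening, newtons=None): opening from 0.0 (shut) to 1.0 (fully open); newtons is the grip in N (None keeps the last); returns when the fingers have stopped.
- r.hold(seconds).
- r.ik(position, orientation): joint angles nearest the present ones, or None.
- r.snapshot(name): name is "scene" or "side" or "wrist"; returns a dict with "image" (420x560x3 uint8, red, green, blue), "fov_y" (degrees; the focal length in pixels is half the picture's height over the tangent of half this angle, whatever the lens; pixels are square), "cx", "cy" (the principal point, pixels), "xyz" and "attitude" of the camera in the world. Camera axes: x right, y down, z forward; pixel columns grow to the right and rows downward; lengths in m; the calibration is good to about 2 mm. A picture is of the moment at which its call begins. There is no depth.
A pose or a line that the arm cannot do raises r.Unreachable and nothing moves.
- r.sign_off(): hands the job in; it is judged then, once.
Readings, each from a call of its own:
- r.current_time(): time.
- r.current_qpos(): joint angles.
- r.current_joint_velocities(): joint speeds.
- r.current_joint_torque(): joint torques, N m.
- r.current_position(): TCP position.
- r.current_tcp_rot(): TCP orientation.
- r.current_wrist_force(): force on the tool from outside, world axes, zero at the start.
- r.current_moment(): the same for the moment, N m.
- r.current_finger_gap(): opening from 0.0 (shut) to 1.0 (fully open).
- r.current_gripper_force(): force on a finger pad.
Only numpy, scipy, OpenCV 4.12 (cv2) and the standard library are available. Lean on these libraries where they do the work, as an engineer would, in place of code of your own. Each camera call takes 0.05 s, during which the arm holds its last target. There are 200 camera calls.

## Working session

There is one attempt and no reset: what is moved stays moved. The work goes in short steps, each a Python script; the robot and the scene stay as the last script left them, time stands still between calls to the robot, and variables do not carry over. Pictures are saved under pics/ and viewed, at most 10 in all, crops included, and the job is handed in when it is done.

```bash
mkdir -p pics
cat > h.py <<'E'
from bench import r
import numpy as np, cv2, json
from scipy.spatial.transform import Rotation as R
def snap(n,f):
    s=r.snapshot(n); cv2.imwrite(f'pics/{f}.png',cv2.cvtColor(s['image'],cv2.COLOR_RGB2BGR))
    d={k:(np.array(v).tolist() if k!='image' else 0) for k,v in s.items()}
    json.dump(d,open(f'pics/{f}.json','w')); return d
E
python3 - <<'E'
from h import *
for n in ("scene","side","wrist"): print(snap(n,n+"0"))
a=cv2.imread('pics/scene0.png')
print(r.current_time(), r.current_tcp_rot())
E
```

```text
{'image': 0, 'fov_y': 43.20251265162071, 'cx': 285.6885651979011, 'cy': 210.7882034119316, 'xyz': [1.1050627248465112, 0.0904617210405748, 1.2016775167148783], 'attitude': [0.6473520641021085, 0.7119079064925131, -0.20590345066921448, -0.17811851891001448]}
{'image': 0, 'fov_y': 54.90032334776373, 'cx': 282.4110507242543, 'cy': 211.21106128172104, 'xyz': [0.4213418734570488, -0.6322669352419776, 0.8320617892089737], 'attitude': [0.9366292099319672, -0.02265891606754518, 0.017736282367650555, -0.3491385411446836]}
{'image': 0, 'fov_y': 69.26529794747644, 'cx': 281.16865742102385, 'cy': 214.48444486197727, 'xyz': [0.25948698263553943, -0.4328350634153222, 0.3728363884008867], 'attitude': [0.8258936363195853, -0.5469188805752877, -0.07661263884568255, 0.11362193065683952]}
0.15 [ 9.79989820e-01  1.99045965e-01 -1.53821345e-04 -7.95012010e-04]
```

View pics/scene0.png

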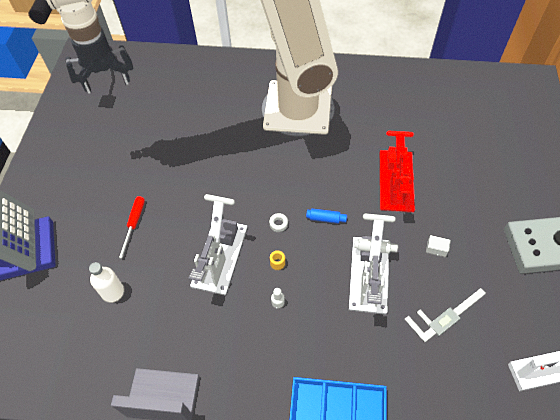

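View pics/side0.png

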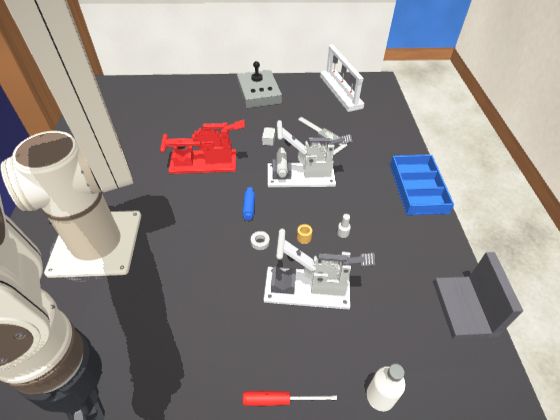

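The scene shows three hold-downs: the left white one at (218,250) with an empty V-block, the right white one at (372,262) with a grey shaft at about (377,245), and a red look-alike at (398,175). There is also a blue shaft look-alike at (327,216). In the side view the right white one is at (303,155). I choose that one and check it in a close crop.

Run:
```python
import cv2,numpy as np
a=cv2.imread('pics/scene0.png')[205:320,335:420]; b=cv2.imread('pics/side0.png')[110:195,255:365]
a=cv2.resize(a,None,fx=5,fy=5,interpolation=3)[:,:]; b=cv2.resize(b,None,fx=5,fy=5,interpolation=3)
b=b[:, :]
cv2.imwrite('pics/c1.png',a);cv2.imwrite('pics/c2.png',b);print(a.shape,b.shape)
```

```text
(575, 425, 3) (425, 550, 3)
```

View pics/c1.png

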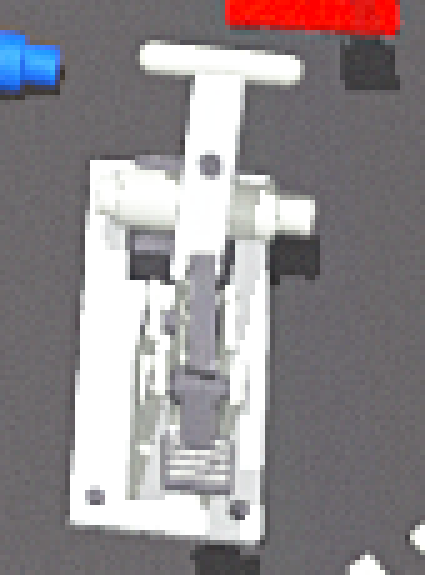

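View pics/c2.png

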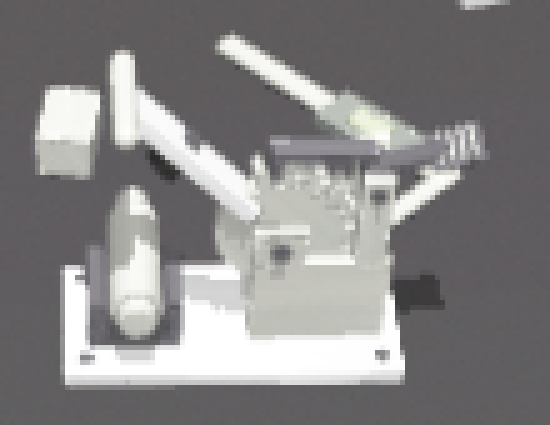

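The crops confirm the choice: the shaft lies in its V-block under the raised arm, and the pad is at c1 (198,462) and the crossbar at c1 (222,62). I fit the pose.

```bash
cat > fit.py <<'E'
from h import *
from scipy.optimize import least_squares
def proj(c,P):
    q=R.from_quat(c['attitude']).inv().apply(P-np.array(c['xyz'])); f=210/np.tan(np.radians(c['fov_y']/2))
    return q[:,:2]/q[:,2:]*f+[c['cx'],c['cy']]
S=json.load(open('pics/scene0.json'));D=json.load(open('pics/side0.json'))
def bar(th,y): return [16-125*np.cos(th),y,80+125*np.sin(th)]
def pts(th): return (np.array([[-97.5,-45,12],[97.5,-45,0],[97.5,45,0],bar(th,-35),bar(th,35),[-64,-50,49],[-64,50,49],[108,0,139]])/1e3,
  np.array([[-97.5,-45,0],[97.5,-45,0],[-97.5,45,12],bar(th,-35),bar(th,35),[-64,-51,49],[108,0,139]])/1e3)
us=np.array([[90,160],[70,524],[262,543],[145,57],[299,68],[97,192],[312,216],[198,464]])/5+[335,205]
ud=np.array([[65,383],[403,381],[62,267],[124,133],[122,58],[137,318],[461,145]])/5+[255,110]
def W(p,P): return R.from_euler('z',p[2]).apply(P)+[p[0],p[1],0]
def res(p):
    a,b=pts(p[3]); return np.r_[(proj(S,W(p,a))-us).ravel(),(proj(D,W(p,b))-ud).ravel()]
s=least_squares(res,[.55,.1,0,.8],loss='soft_l1'); print(s.x,s.cost); print(res(s.x).reshape(-1,2).round(1))
for n,P in dict(pad=[108,0,139],bar0=bar(s.x[3],0),bar1=bar(0,0),seat=[-64,0,49]).items(): print(n,W(s.x,np.array([P])/1e3))
E
python3 fit.py
```

```text
[ 0.54247035  0.22623751 -0.02698393  0.81083753] 20.0049011817083
[[ 0.8  1. ]
 [-0.5  2.2]
 [-0.8  2.8]
 [ 0.2 -1. ]
 [ 0.6 -0.1]
 [-2.  -0.9]
 [-4.  -1.5]
 [ 0.3 -2.2]
 [ 1.6 -0.5]
 [ 1.5 -0.6]
 [ 2.  -1.5]
 [-0.   0.2]
 [-0.2 -1.3]
 [-0.8  1.6]
 [-2.1 -1.4]]
pad [[0.65043104 0.2233236  0.139     ]]
bar0 [[0.47238443 0.22812917 0.17060805]]
bar1 [[0.43351003 0.2291784  0.08      ]]
seat [[0.47849365 0.22796427 0.049     ]]
```

Run:
```python
from h import *
print(r.pinch_z)
q=(R.from_euler('z',-0.027)*R.from_quat([1,0,0,0])).as_quat()
for p in ([.65,.223,.25],[.655,.223,.11],[.60,.223,.28],[.472,.228,.30],[.434,.229,.08]): print(p,r.ik(p,q))
p=r.current_position(); r.command_gripper(0.0)
r.move_straight([p[0],p[1],.33],v=.25)
r.move_to([.56,.223,.28],q)
print(r.current_position(),r.current_time()); print(snap('wrist','w1'))
snap('side','s1')
```

```text
0.0187
[0.65, 0.223, 0.25] [ 0.330494    0.64407108  0.67405094  1.60077619  0.         -2.78409865]
[0.655, 0.223, 0.11] [ 0.328149    0.69241392  0.39912412  1.27750653  0.         -2.78644365]
[0.6, 0.223, 0.28] [ 0.3558451   0.52922804  0.55577103  1.59733932  0.         -2.75874756]
[0.472, 0.228, 0.3] [ 0.44999658  0.27268037  0.2244642   1.52258015  0.         -2.66459607]
[0.434, 0.229, 0.08] [ 0.48552197  0.345143   -0.27208279  0.95357054  0.         -2.62907069]
[0.56017047 0.22254805 0.28005573] 5.0333
{'image': 0, 'fov_y': 69.26529794747644, 'cx': 281.16865742102385, 'cy': 214.48444486197727, 'xyz': [0.6301213814975188, 0.2209207583299629, 0.422389464144306], 'attitude': [-0.6906048475956997, 0.7101131158900371, 0.09860705119989192, -0.09529405318237245]}
```

View pics/w1.png

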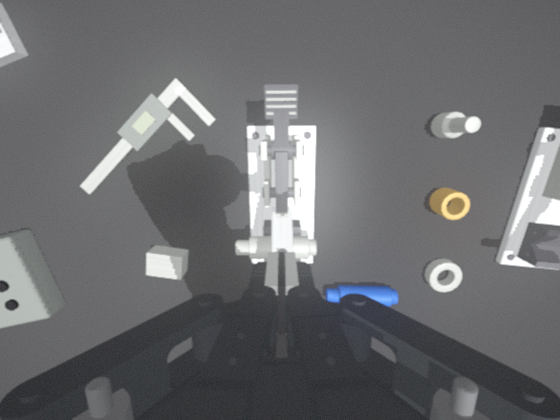

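The wrist view shows the pad at about (281,101), the outer plate corners at (247,126) and (317,126), and the shaft at row ~247. The crossbar is partly hidden. I intersect these rays with the known heights.

Run:
```python
from h import *
c=json.load(open('pics/w1.json'));f=210/np.tan(np.radians(c['fov_y']/2))
for n,u,v,z in (('padc',281.5,101,.139),('padouter',281,85,.143),('cornL',247,126,.012),('cornR',317,126,.012),('shaftR',317,246,.049),('shaftL',237,246,.049)):
    d=R.from_quat(c['attitude']).apply([(u-c['cx'])/f,(v-c['cy'])/f,1]); o=np.array(c['xyz']); print(n,(o+d*(z-o[2])/d[2]).round(4))
a=cv2.imread('pics/w1.png')[70:290,215:345]; cv2.imwrite('pics/c3.png',cv2.resize(a,None,fx=2.7,fy=2.7,interpolation=2))
```

```text
padc [0.6534 0.2202 0.139 ]
padouter [0.6659 0.2203 0.143 ]
cornL [0.6347 0.2655 0.012 ]
cornR [0.6321 0.1748 0.012 ]
shaftR [0.4804 0.1783 0.049 ]
shaftL [0.4833 0.2834 0.049 ]
```

View pics/c3.png

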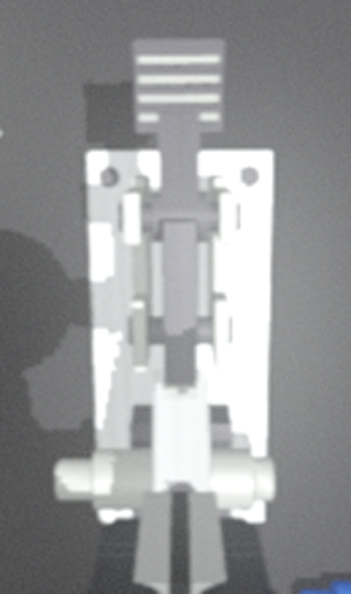

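Run:
```python
from h import *
q=(R.from_euler('z',-0.027)*R.from_quat([1,0,0,0])).as_quat()
r.move_straight([.651,.2205,.28],v=.2)
r.move_straight([.651,.2205,.155],v=.12)
b=r.current_wrist_force(); print(b)
for z in np.arange(.150,.105,-.004):
    s=r.move_straight([.652 if z<.135 else .651,.2205,z],v=.05,f_stop=18)
    print(round(z,3),s,r.current_position().round(4),(np.array(r.current_wrist_force())-b).round(1),round(r.current_time(),2))
    if s: break
```

```text
[ 0.13817598 -1.07377651  0.68444385]
0.15 False [0.6509 0.2204 0.1499] [-0.3  1.1 -0.4] 7.18
0.146 False [0.6507 0.2204 0.1455] [ 0.1  0.7 -1.3] 7.43
0.142 False [0.6507 0.2204 0.1415] [-0.9  1.1 -0.8] 7.68
0.138 False [0.651  0.2205 0.138 ] [-0.5  1.7  0.4] 7.93
0.134 False [0.6519 0.2205 0.1337] [-0.8  1.  -1.2] 8.18
0.13 False [0.6518 0.2205 0.1296] [ 0.2  1.8 -0.6] 8.43
0.126 False [0.652  0.2205 0.1257] [0.9 2.4 1. ] 8.68
0.122 False [0.6521 0.2205 0.1217] [1.6 1.5 0.6] 8.93
0.118 False [0.6523 0.2206 0.1202] [-2.4  0.4  9.9] 9.18
0.114 False [0.6524 0.2207 0.1196] [-7.1 -2.  21.1] 9.43
0.11 False [0.6525 0.2208 0.1191] [-11.4  -3.5  32.3] 9.68
0.106 False [0.6526 0.2209 0.1185] [-16.5  -5.   46.1] 9.93
```

Contact came at about z .125 and there was a hard stop at z .119, which matches the pad being fully down. I retreat and check from the side camera.

Run:
```python
from h import *
r.move_straight([.653,.2205,.17],v=.12)
r.move_straight([.60,.222,.29],v=.2)
r.move_straight([.47,.224,.27],v=.2)
print(r.current_time()); snap('side','s2')
a=[cv2.resize(cv2.imread(f'pics/{n}.png')[100:200,240:370],None,fx=3,fy=3,interpolation=2) for n in('side0','s2')]
cv2.imwrite('pics/c4.png',np.hstack(a))
```

```text
12.2333
```

View pics/c4.png

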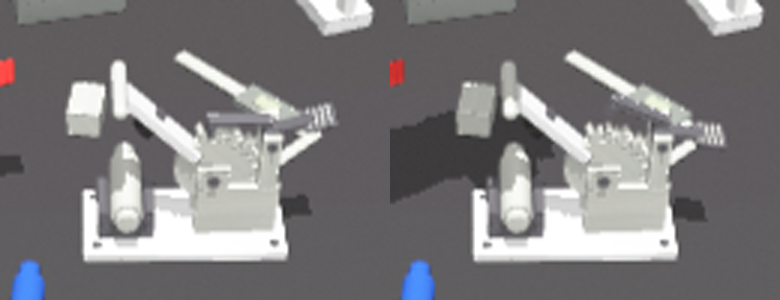

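The crop shows the pawl tipped clear of the teeth (pad lowered to c4 (712,135)) with the arm still up. Now I push the crossbar down along its arc.

Run:
```python
from h import *
r.move_straight([.468,.224,.19],v=.12)
b=np.array(r.current_wrist_force()); hit=False
for th in np.arange(.80,-.07,-.04):
    r.move_straight([.555-.125*np.cos(th),.224,.087+.125*np.sin(th)],v=.06)
    F=np.array(r.current_wrist_force())-b
    print(round(th,2),r.current_position().round(4),F.round(1))
    if np.linalg.norm(F)>18: break
r.hold(.4); print(r.current_position(),np.array(r.current_wrist_force())-b,r.current_time())
```

```text
0.8 [0.4677 0.2239 0.1764] [-0.3  0.3  0.5]
0.76 [0.4641 0.224  0.1731] [-0.9  0.7  1.2]
0.72 [0.4606 0.2241 0.1695] [-2.   0.6  2.7]
0.68 [0.4573 0.2241 0.1656] [-2.7  1.3  2.3]
0.64 [0.4545 0.224  0.1615] [-2.1  0.1  2.1]
0.6 [0.4519 0.2239 0.1574] [-1.7  0.7  0.3]
0.56 [0.4493 0.2238 0.1531] [-1.6  0.5  0.4]
0.52 [0.4467 0.2239 0.1488] [-0.9  0.7  0.4]
0.48 [0.4441 0.224  0.1444] [-1.2 -0.2  0.4]
0.44 [0.4418 0.2239 0.1399] [-0.9  0.   1.1]
0.4 [0.4397 0.2239 0.1354] [-0.7  0.7  0.1]
0.36 [0.4378 0.2239 0.1307] [-1.1  0.3  1.1]
0.32 [0.4361 0.2239 0.1259] [-1.5  0.9  1. ]
0.28 [0.4346 0.2239 0.1211] [-0.2  0.7  0.7]
0.24 [0.4333 0.2239 0.1163] [-1.1  0.5  0.2]
0.2 [0.4322 0.2239 0.1114] [-1.3 -0.7  1. ]
0.16 [0.4313 0.2238 0.1065] [-0.8  0.3  0.4]
0.12 [0.4306 0.2238 0.1015] [-0.6  0.6  0.4]
0.08 [0.4302 0.2238 0.0966] [-0.5  0.2  0.7]
0.04 [0.4299 0.2239 0.0916] [-1.7 -0.5 -0.4]
-0.0 [0.43   0.224  0.0868] [0.1 1.  1.6]
-0.04 [0.4302 0.2242 0.0856] [-9.7 -3.7 28.6]
[0.4301985  0.22421797 0.08565825] [-9.54584577 -3.32628572 28.44549969] 19.125
```

Run:
```python
from h import *
r.move_straight([.43,.224,.13],v=.1)
r.move_straight([.40,.10,.33],v=.2)
print(r.current_time()); snap('side','s3'); snap('scene','sc3')
a=[cv2.resize(x,(390,330),interpolation=2) for x in (cv2.imread('pics/s3.png')[95:205,240:370],cv2.imread('pics/sc3.png')[205:315,315:445])]
cv2.imwrite('pics/c5.png',np.hstack(a))
```

```text
21.0917
```

View pics/c5.png

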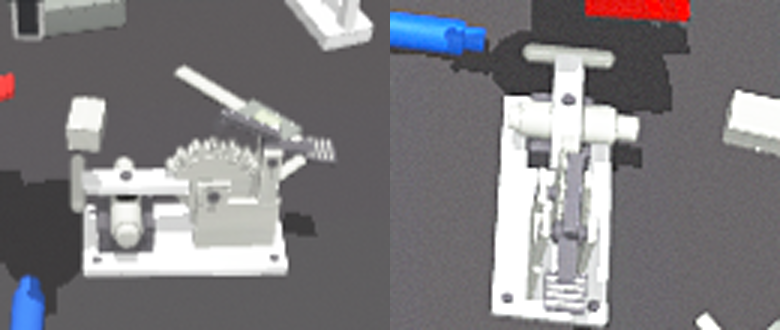

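The arm is level on the shaft (bar at c5 (78,182)), the pawl is clear of the teeth, the shaft is in its V-block, and the robot is clear.

```bash
python3 -c "
from bench import r
r.hold(.3); print(r.sign_off())"
```

```text
the job is handed in; nothing more can be done
None
```

I pressed the pawl on the hold-down with the shaft to its stop, pushed its arm down level onto the shaft, moved the robot clear, and handed the job in at about 21 s; no verdict was returned, but the last pictures show the arm down, the pawl free and the shaft in its V-block.

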